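# Snap the acorn finial onto the crucifix base

## Robot

A 6-joint arm with a two-finger parallel gripper is mounted at the origin on the work surface. World frame = base frame: x ahead of the robot, y to its left, z up, the work surface at z = 0. Lengths are in mm, angles in rad, forces in N, time in s.
With the tool pointing down it reaches from about 350 to 850 mm from the base axis. Payload 8.1 kg.
Tool frame: the origin (TCP) lies between the finger pads; the fingertips stand 19 mm ahead of it and the grasp point (between the pads) is the TCP (env.finger_overhang is the distance from the TCP to the fingertips, in mm); z points along the fingers, y is the line along which they close (so a half turn about z gives the same grasp; the last joint's range is limited). The gripper opens to 93 mm and grips with 3 to 60 N. Pads are 15 mm wide; open, the fingers measure 128 mm over their backs; the gripper's body (75 mm by 188 mm) begins 65 mm behind the grasp point.
Start: joints at [1.259, 0.13, 1.488, -0, 1.523, -0.085], TCP at [134.894, 584.644, 237.635] pointing down, gripper open.
Joint ranges: [-2.96, 2.96], [-0.89, 2.26], [0.02, 2.5], [-1.34, 4.48], [0, 2.73], [-2.66, 2.66]. Speed limits (rad/s): [2.39, 2.39, 2.79, 3.14, 3.14, 3.14].

## Interface

Orientations are given as [roll, pitch, yaw] about the fixed x, y, z axes, in that order (R = Rz(yaw) Ry(pitch) Rx(roll)).
In Python, from station import env, vision, job gives the robot as it stands.
- The arm moves only by the shell command python3 -m inch 'ROWS' [FORCE]. ROWS is JSON, a list of rows, each a list of 3 entries, a list of its own where there are three numbers: the shift along the tool's x, y, z as a fraction of full scale, then the turn, a rotation vector about the tool's x, y, z as a fraction of full scale, then the closure, from 0 (fully open) to 1 (shut). In form: [[[dx, dy, dz], [wx, wy, wz], jaw], ...]. A call has 1 to 10 rows; each row shifts and turns the commanded pose from where the row before left it, along the tool's axes as they then stand; what a row does not reach is not made up. Full scale, the value 1, is 0.02 m for a shift and 45 degrees for a turn. A row lasts 1/8 s, in which the tool goes at most 62.5 mm and 10.7 degrees, less where a joint would pass 70% of its speed; a pose out of reach is approached as far as the arm can. A call with a number of a shift or a turn outside -1 to 1 is refused whole. A call with a gripper value outside its range is refused whole. The fingers move at their own pace and stop on an object; FORCE is the grip in N (left out, the last holds). Time passes only in rows, so rows that do not move let the fingers close. It gives the time, the measured TCP pose, the force, the opening and the grip force at its end, in the units of the state.
- env.read_state(): the state, without advancing time (a new reading comes with each control period).
- vision.snapshot(name): name is "side" or "top"; returns a dict with "color" (400x640x3 uint8, red, green, blue), "mtx" (3x3 intrinsics, pixels), "rvec" (rotation vector, rad) and "tvec" (3), from world to camera coordinates, as OpenCV has them. Camera axes: x right, y down, z forward; pixel columns grow to the right and rows downward; lengths in mm; the calibration is good to about 2 mm. A picture is of the moment at which its call begins. There is no depth.
- job.finish_job(): hands the job in; it is judged then, once.
The state is a dict: "clock": time; "joints": joint angles; "qvel": joint speeds; "tau": joint torques, N m; "position": TCP position; "orientation": TCP orientation; "ft_force": force on the tool from outside, world axes, zero at the start; "torque": the same for the moment, N m; "grip_width": finger opening in mm; "gripper_force": force on a finger pad.
Only numpy, scipy, OpenCV 4.12 (cv2) and the standard library are available. Lean on these libraries where they do the work, as an engineer would, in place of code of your own. Each camera call takes 0.05 s, during which the arm holds its last target. There are 200 camera calls.

## Task

Slide the frosted glass door of the low walnut case fully open, as far as it goes, and leave it open; then take the brass acorn finial and press it straight down onto the bare stud of the ebony crucifix base inside, past the click, and keep pressing so that the white spring washer under it stays squashed right down. Finish like that, with the gripper still holding the finial down so that I can put the locking pin in. Leave the plate, stoup, pyx, polish tin and brush where they are.

Things in the scene. Friction and masses are not known exactly. Their poses are not given: they have to be found in the camera images.
- door_grip (a point): Middle of the top edge of the brass grip on the frosted glass door: an upright bar 56 mm long (its x), 14 mm thick (its y), 32 mm tall, on the middle of a level glass pane 184 x 215 mm, 6 mm thick, which lies over the case. Its y axis is the way the door slides open, z is up. The pane's top lies 32 mm below this point.
- glass_door (a joint): How far the glass door is open, in m: 0 shut (over the recess with the ebony base), 0.2 fully open against its stop (over the wooden deck). It slides with about 2 N of friction and stays where it is left.
- case: Low walnut case, 200 mm deep (x), 440 mm long (y, from -230 to +210), 66 mm tall, brass side rails to 80 mm; fixed; origin on its underside, x away from the robot, y to the left. Its right-hand part is a recess 176 x 200 mm, centred at y = -115 mm, floor 8 mm up, with the ebony base; the left-hand part is a solid deck.
- stud_tip (a point): Top of the steel snap stud, on its axis, z up. It stands on the fixed ebony crucifix base (foot 90 mm square) in the recess: a post 18 mm in diameter, its 11 mm nose tapering to 8 mm at the tip; four sprung brass balls stand out of its sides 13.4 mm below the tip. The free white washer's top lies 24 mm and the ebony's top 33 mm below the tip.
- washer (a joint): How far the white spring washer round the foot of the stud (46 mm in diameter) is squashed, in m: 0 free, 0.005 against its stop. It begins to give at 4 N and is fully down at 9 N. When the finial's rim just touches the free washer, the finial's centre is 6 mm above the stud's tip; washer fully squashed, 1 mm above it.
- finial_center (a point): Centre (half-way up, on the axis) of the brass acorn finial, a round hollow cap standing mouth down on the sideboard: 36 mm in diameter, 60 mm tall with an acorn point, straight sides from its foot to 38 mm up, 160 g. z up to the point. Its open mouth underneath flares to 28 mm, narrows to a 21 mm lip 6 mm up, and the bore behind the lip is 28 mm wide and ends 31 mm up.
- finial: The same finial; origin at the centre of its foot, 30 mm below finial_center. About 8 to 14 N pushes it over the stud's balls, while its centre goes from 16 to 11 mm above the stud's tip; then it clicks and the force drops until it meets the washer.
- pyx: Pewter pyx, a round grey box 56 mm in diameter, 36 mm tall; origin at its underside. Leave alone.
- polish_tin: Round blue polish tin, 62 mm in diameter, 30 mm tall; origin at its underside. Leave alone.
- plate: Brass collection plate, 220 mm in diameter, 30 mm tall; origin at its underside. Leave alone.
- stoup: Bronze stoup, a bowl 110 mm in diameter, 60 mm tall; origin at its underside. Leave alone.
- brush: Polishing brush lying flat, at the right; origin at its underside. Leave alone.
Things that resemble listed ones, but are neither listed nor needed, are in the scene too. Leave any black, green or red look-alike of the finial alone.

How it is judged:
By the outcome, as a careful person would: the job done as asked, in the order asked, and still so for the second after the job is handed in, while the arm keeps its last pose, push and grip.
It also fails if it takes over 62 s, if anything falls off the work surface, if the arm or the gripper's body presses on something with over 40 N, if the wrist force passes 120 N, or if a joint passes its speed limit or range.

## Working session

There is one attempt and no reset: what is moved stays moved. The work goes in short steps, Python scripts to look and compute and a shell command to move; the robot and the scene stay as the last step left them, time stands still between calls to the robot, and variables do not carry over. Pictures are saved under pics/ and viewed, at most 11 in all, crops included, and the job is handed in when it is done.

```bash
mkdir -p pics; ls; python3 - <<'E'
from station import env,vision
import cv2
s=env.read_state();print({k:s[k] for k in("clock","position","orientation","grip_width","ft_force")})
for n in("top","side"):
    d=vision.snapshot(n);cv2.imwrite(f"pics/{n}0.png",d["color"][:,:,::-1]);print(n,d["mtx"],d["rvec"],d["tvec"])
E
```

```text
pics
{'clock': 0.0, 'position': array([134.72665568, 584.14063614, 236.60617976]), 'orientation': array([-3.13978518e+00, -1.58072714e-04,  2.91478033e+00]), 'grip_width': 92.61954049820571, 'ft_force': array([ 0.01347508, -0.5231967 , -1.02439658])}
top [[381.76856007   0.         321.14449234]
 [  0.         381.76856007 199.03794117]
 [  0.           0.           1.        ]] [ 2.02017785 -2.17304656  0.25128202] [  54.17066701  497.13839123 1264.10594968]
side [[392.81512193   0.         315.46026253]
 [  0.         392.81512193 199.94438274]
 [  0.           0.           1.        ]] [ 2.22524333 -0.05591459  0.04323199] [-474.85506809   80.49902423 1164.735397  ]
```

View pics/top0.png

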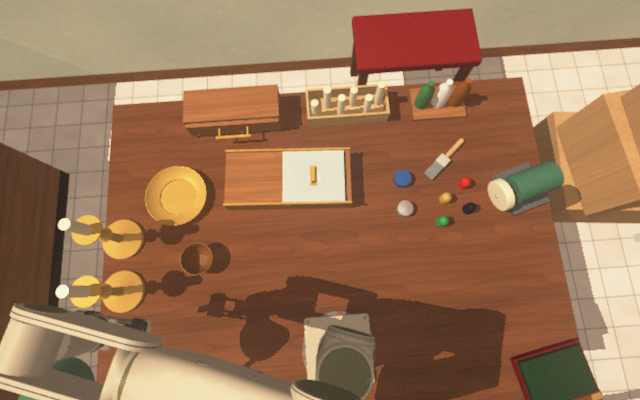

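View pics/side0.png

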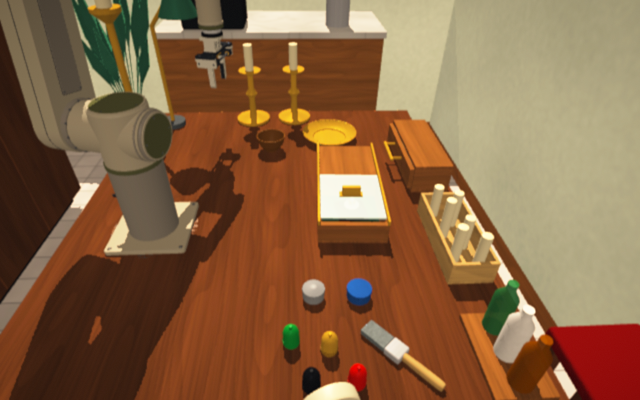

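The top view shows the gold finial at (446,198), among the green, red and black look-alikes, and the door grip at (313,175). In the side view they are at (329,344) and (350,190). The door is shut.

```bash
cat > h.py <<'E'
import numpy as np,cv2
from station import env,vision
def ray(d,px):
    R=cv2.Rodrigues(d["rvec"])[0];t=np.ravel(d["tvec"])
    v=R.T@np.linalg.solve(d["mtx"],[px[0],px[1],1.]);return -R.T@t,v/np.linalg.norm(v)
def plane(d,px,z):
    c,v=ray(d,px);return c+v*(z-c[2])/v[2]
def tri(d1,p1,d2,p2):
    a,u=ray(d1,p1);b,v=ray(d2,p2)
    s=np.linalg.lstsq(np.c_[u,-v],b-a,rcond=None)[0]
    return (a+s[0]*u+b+s[1]*v)/2,np.linalg.norm(a+s[0]*u-b-s[1]*v)
def proj(d,P): return cv2.projectPoints(np.float64([P]),d["rvec"],d["tvec"],d["mtx"],None)[0].ravel()
def blobs(d,lo,hi,box,amin=15):
    x0,y0,x1,y1=box;h=cv2.cvtColor(d["color"],cv2.COLOR_RGB2HSV)[y0:y1,x0:x1]
    n,l,s,c=cv2.connectedComponentsWithStats(cv2.inRange(h,lo,hi))
    return [(c[i]+[x0,y0],s[i]+[x0,y0,0,0,0]) for i in range(1,n) if s[i][4]>=amin]
E
python3 - <<'E'
from h import *
np.set_printoptions(precision=1,suppress=True)
T=vision.snapshot("top");S=vision.snapshot("side")
Y=((18,130,90),(32,255,255))
for nm,d,bx in(("fT",T,(430,185,460,212)),("fS",S,(312,325,345,362)),("gT",T,(300,160,326,190)),("gS",S,(335,180,368,200))):
    for b in blobs(d,*Y,bx): print(nm,b)
big=lambda d,bx:max(blobs(d,*Y,bx),key=lambda b:b[1][4])[0]
for a,b in(((430,185,460,212),(312,325,345,362)),((300,160,326,190),(335,180,368,200))):
    print(tri(T,big(T,a),S,big(S,b)), plane(T,big(T,a),30))
# pane white outline
for d,bx in((T,(270,140,360,215)),(S,(310,165,395,225))):
    b=max(blobs(d,(0,0,170),(179,60,255),bx),key=lambda b:b[1][4]);print(b)
    m=cv2.inRange(cv2.cvtColor(d["color"],cv2.COLOR_RGB2HSV),(0,0,170),(179,60,255));k=np.zeros_like(m);k[bx[1]:bx[3],bx[0]:bx[2]]=m[bx[1]:bx[3],bx[0]:bx[2]]
    c=max(cv2.findContours(k,0,2)[0],key=cv2.contourArea);q=cv2.approxPolyDP(cv2.convexHull(c),4,True)[:,0];print(q,[plane(d,p,86) for p in q])
for col,lo,hi,bt in(("green",(50,100,40),(75,255,255),(430,210,455,230)),("red",(0,180,120),(8,255,255),(455,172,478,192)),("black",(0,0,0),(179,255,35),(460,198,480,216)),("grey",(0,0,110),(179,40,255),(394,198,416,218))):
    for b in blobs(T,lo,hi,bt): print(col,plane(T,b[0],30))
E
```

```text
fT (array([445.2, 196.6]), array([443, 194,   6,   7,  29]))
fS (array([329.1, 342.8]), array([322, 331,  15,  25, 319]))
gT (array([311.9, 172.5]), array([310, 166,   5,  15,  58]))
gS (array([350.7, 190.8]), array([340, 186,  22,  11, 195]))
(array([ 482.3, -422.7,   26.6]), np.float64(3.184829562615917)) [ 483.2 -421.4   30. ]
(array([586.1,  43. ,  85.7]), np.float64(6.825176394139549)) [607.3  43.7  30. ]
(array([313.2, 175.9]), array([ 283,  151,   62,   51, 2921]))
[[343 151]
 [343 200]
 [283 201]
 [283 152]] [array([659.9, -70.5,  86. ]), array([484.5, -55.5,  86. ]), array([496. , 147.6,  86. ]), array([671.8, 139. ,  86. ])]
(array([351. , 197.3]), array([ 320,  175,   66,   44, 2393]))
[[376 175]
 [385 218]
 [321 217]
 [320 175]] [array([673.5, 122.3,  86. ]), array([660.6, -88.2,  86. ]), array([485.6, -76.6,  86. ]), array([496.2, 129.2,  86. ])]
green [ 397.6 -397.7   30. ]
red [ 529.5 -494.5   30. ]
```

```bash
python3 - <<'E'
from h import *
np.set_printoptions(precision=1,suppress=True)
T=vision.snapshot("top");S=vision.snapshot("side")
print(ray(T,(320,200)),ray(S,(320,200)))
tq=[(344,151),(344.5,201),(283,202),(283,152)];sq=[(385.5,218.5),(321,218),(320,175),(376,175)]
print([tri(T,a,S,b) for a,b in zip(tq,sq)])
a=cv2.resize(T["color"][180:235,390:490],None,fx=8,fy=8,interpolation=0)
b=cv2.resize(T["color"][140:215,215:365],None,fx=5,fy=5,interpolation=0)
c=cv2.resize(S["color"][160:250,300:400],None,fx=5,fy=5,interpolation=0)
im=np.zeros((600,800,3),np.uint8);im[:220,:400]=a[::2,::2];im[225:600,:750]=b;im[:225,410:660]=c[::2,::2]
cv2.imwrite("pics/z.png",im[:,:,::-1])
E
```

```text
(array([ 191.7,   33.2, 1345.4]), array([ 0.2, -0. , -1. ])) (array([ 416.5, -899.4,  778.6]), array([ 0.1,  0.8, -0.6]))
[(array([665.4, -75.2,  72.7]), np.float64(1.5047639137754178)), (array([485.7, -61.4,  69.2]), np.float64(2.4493807943474057)), (array([496.8, 149.1,  72.3]), np.float64(2.031736158937825)), (array([677.3, 140.1,  73.7]), np.float64(1.4185854661328243))]
```

View pics/z.png

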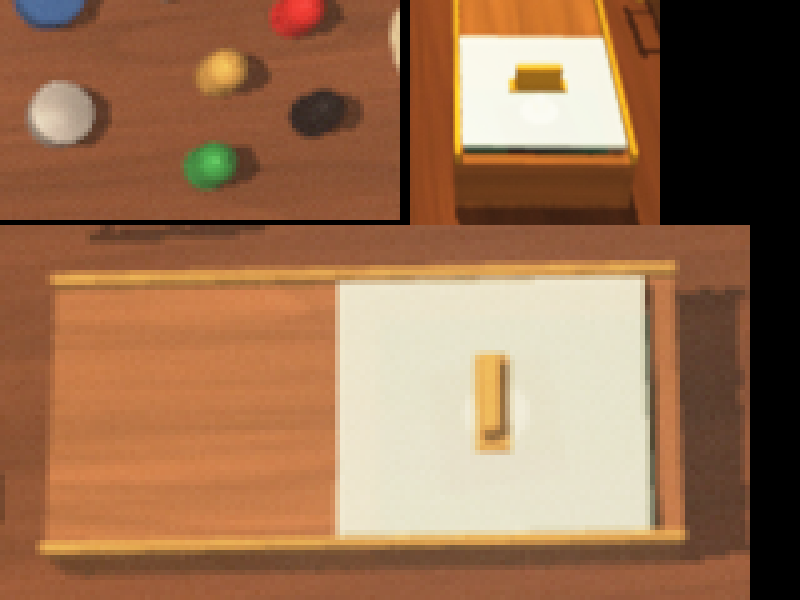

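The crop shows the bar's bright top face centred near (312.6,174.3) in the top image. The finial is at (445.5,198), and its neighbours are all more than 70 mm away. I'll compute the grip position and the shifts.

```bash
cat >> h.py <<'E'
def go(target,yaw=None):
    from scipy.spatial.transform import Rotation as Ro
    s=env.read_state();R=Ro.from_euler("xyz",s["orientation"])
    print("t",round(s["clock"],2),"pos",s["position"].round(1),"rpy",s["orientation"].round(3),"w",round(s["grip_width"],1),"F",s["ft_force"].round(1))
    print("units",(R.inv().apply(np.array(target)-s["position"])/20).round(2))
    if yaw is not None: print("turn units",((R.inv()*Ro.from_euler("xyz",[np.pi,0,yaw])).as_rotvec()/np.deg2rad(45)).round(3))
E
python3 - <<'E'
from h import *
np.set_printoptions(precision=1,suppress=True)
T=vision.snapshot("top");S=vision.snapshot("side")
print(plane(T,(312.6,174.3),106), [proj(S,(581,38+u,106)) for u in(-5,0,5)])
for w,d,lo,bx in(("T",T,(15,100,120),(434,186,458,210)),("S",S,(15,100,60),(312,325,345,362))):
    b=max(blobs(d,lo,(34,255,255),bx),key=lambda b:b[1][4]);print(w,b)
    if w=="T":p=b[0]
    else: print(tri(T,p,S,b[0]))
print(plane(T,p,35))
go((581,38,170),3.087)
E
```

```text
[576.7  41.1 106. ] [array([351., 187.]), array([350.8, 186. ]), array([350.6, 185. ])]
T (array([445. , 197.8]), array([439, 192,  13,  12, 117]))
S (array([329. , 343.6]), array([320, 330,  18,  28, 396]))
(array([ 480.7, -422.6,   22.9]), np.float64(0.11585275706966892))
[ 478.  -418.4   35. ]
t 0.4 pos [134.9 584.6 237.5] rpy [-3.1 -0.   2.9] w 92.2 F [-0.7  0.5  0. ]
units [-27.9 -21.6   3.4]
turn units [-0.  -0.  -0.2]
```

```bash
python3 -m inch '[[[0,0,0],[0,0,-0.219],0],[[-0.9,-1,0],[0,0,0],0],[[-0.9,-1,0],[0,0,0],0],[[-0.9,-1,0],[0,0,0],0],[[-0.9,-1,0],[0,0,0],0],[[-0.9,-1,0],[0,0,0],0],[[-0.9,-1,0],[0,0,0],0],[[-0.9,-1,0],[0,0,0],0],[[-0.9,-1,0],[0,0,0],0],[[-0.9,-1,0],[0,0,0],0]]' 20
python3 -m inch '[[[-0.9,-1,0],[0,0,0],0],[[-0.9,-1,0],[0,0,0],0],[[-0.9,-1,0],[0,0,0],0],[[-0.9,-1,0],[0,0,0],0],[[-0.9,-1,0],[0,0,0],0],[[-0.9,-1,0],[0,0,0],0],[[-0.9,-1,0],[0,0,0],0],[[-0.9,-1,0],[0,0,0],0],[[-0.9,-1,0],[0,0,0],0],[[-0.9,-1,0],[0,0,0],0]]'
python3 -c "
from h import *
go((579,40,150),3.087)"
```

```text
clock: 1.65
position: [287.3, 395.3, 237.8]
orientation: [3.141, 0.0, 3.087]
ft_force: [0.5, 0.4, 0.6]
grip_width: 93.0
gripper_force: 0.0
clock: 2.9
position: [456.1, 185.8, 237.8]
orientation: [3.141, 0.0, 3.087]
ft_force: [-0.5, -0.5, 0.4]
grip_width: 92.9
gripper_force: 0.0
t 2.9 pos [456.1 185.8 237.8] rpy [3.141 0.    3.087] w 92.9 F [-0.5 -0.5  0.4]
units [-6.53 -6.94  4.39]
turn units [ 0.  0. -0.]
```

```bash
python3 -m inch '[[[-0.93,-0.99,0.6],[0,0,0],0],[[-0.93,-0.99,0.6],[0,0,0],0],[[-0.93,-0.99,0.6],[0,0,0],0],[[-0.93,-0.99,0.6],[0,0,0],0],[[-0.93,-0.99,0.6],[0,0,0],0],[[-0.93,-0.99,0.6],[0,0,0],0],[[-0.9,-1,0.6],[0,0,0],0],[[0,0,0],[0,0,0],0]]'
python3 - <<'E'
from h import *
go((579,40,98),3.087)
for n in("top","side"):
    d=vision.snapshot(n); print(n,proj(d,env.read_state()["position"]))
    im=d["color"][120:280,210:450] if n=="top" else d["color"][100:260,240:480]
    cv2.imwrite(f"pics/a_{n}.png",im[:,:,::-1])
a=np.hstack([cv2.imread("pics/a_top.png"),cv2.imread("pics/a_side.png")])
cv2.imwrite("pics/a.png",cv2.resize(a[:,:480],(800,267)))
E
```

```text
clock: 3.9
position: [577.3, 39.5, 152.4]
orientation: [-3.141, -0.002, 3.085]
ft_force: [-0.9, 0.3, 1.4]
grip_width: 93.0
gripper_force: 0.0
t 3.9 pos [577.3  39.5 152.4] rpy [-3.141e+00 -2.000e-03  3.085e+00] w 93.0 F [-0.9  0.3  1.4]
units [-0.09  0.03  2.72]
turn units [-0.    -0.003 -0.003]
top [312.40295074 169.91198159]
side [350.39677577 171.95882642]
```

View pics/a.png

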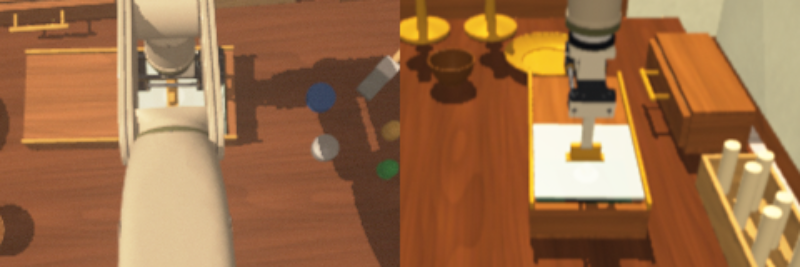

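The gripper is straddling the brass bar, centred on it in both views. I'll go down, grip it and slide it open.

```bash
python3 -m inch '[[[0,0,0.9],[0,0,0],0],[[0,0,0.9],[0,0,0],0],[[0,0,0.8],[0,0,0],0],[[0,0,0],[0,0,0],1],[[0,0,0],[0,0,0],1],[[0,0,0],[0,0,0],1],[[0,0,0],[0,0,0],1],[[0,0,0],[0,0,0],1],[[0,0,0],[0,0,0],1]]' 20
```

```text
clock: 5.12
position: [577.4, 40.8, 101.8]
orientation: [3.142, 0.0, 3.087]
ft_force: [-0.5, -1.0, 0.1]
grip_width: 37.9
gripper_force: 0.0
```

```bash
python3 -m inch '[[[0,0,0],[0,0,0],1],[[0,0,0],[0,0,0],1],[[0,0,0],[0,0,0],1],[[0,0,0],[0,0,0],1]]' 20
```

```text
clock: 5.62
position: [577.4, 41.0, 101.6]
orientation: [3.141, 0.0, 3.087]
ft_force: [0.3, 0.9, -0.5]
grip_width: 14.2
gripper_force: 20.0
```

Gripped at 14.2 mm, which matches the bar's thickness. Now slide.

```bash
python3 -m inch '[[[0,0.4,0],[0,0,0],1],[[0,0.8,0],[0,0,0],1],[[0,1,0],[0,0,0],1],[[0,1,0],[0,0,0],1],[[0,1,0],[0,0,0],1],[[0,1,0],[0,0,0],1],[[0,1,0],[0,0,0],1],[[0,1,0],[0,0,0],1],[[0,1,0],[0,0,0],1],[[0,0.8,0],[0,0,0],1]]'
python3 -m inch '[[[0,0.4,0],[0,0,0],1],[[0,0.3,0],[0,0,0],1],[[0,0.2,0],[0,0,0],1],[[0,0.1,0],[0,0,0],1],[[0,0,0],[0,0,0],1]]'
```

```text
clock: 6.88
position: [586.9, 222.1, 101.6]
orientation: [3.141, -0.001, 3.087]
ft_force: [-4.7, -2.5, 3.7]
grip_width: 14.1
gripper_force: 20.0
clock: 7.5
position: [587.5, 232.1, 101.4]
orientation: [-3.128, -0.004, 3.084]
ft_force: [-13.0, -39.0, 16.4]
grip_width: 21.1
gripper_force: 20.0
```

```bash
python3 -m inch '[[[0,-0.4,0],[0,0,0],1],[[0,0,0],[0,0,0],1]]'; python3 - <<'E'
from h import *
go((587,240,101),3.087)
t=vision.snapshot("top")["color"][110:270,100:380];s=vision.snapshot("side")["color"][100:260,240:480]
cv2.imwrite("pics/b.png",cv2.resize(np.hstack([t,s])[:,:,::-1],(800,246*1)))
E
```

```text
clock: 7.75
position: [587.5, 228.3, 101.4]
orientation: [-3.136, -0.002, 3.085]
ft_force: [-8.2, -20.0, 8.8]
grip_width: 13.9
gripper_force: 20.0
t 7.75 pos [587.5 228.3 101.4] rpy [-3.136e+00 -2.000e-03  3.085e+00] w 13.9 F [ -8.2 -20.    8.8]
units [0.06 0.58 0.02]
turn units [-0.008 -0.003 -0.003]
```

View pics/b.png

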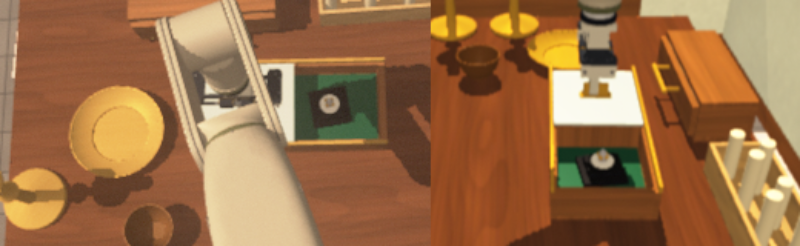

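The door met a firm stop after 187 mm. The first picture shows a gap of about 22 mm at the right where 7.5 mm would mean shut, so the door started about 14 mm open and this is its stop. I'll release it, lift, and check once the view is clear.

```bash
python3 -m inch '[[[0,0,0],[0,0,0],0],[[0,0,0],[0,0,0],0],[[0,0,0],[0,0,0],0],[[0,0,0],[0,0,0],0],[[0,0,-1],[0,0,0],0],[[0,0,-1],[0,0,0],0],[[0,0,-1],[0,0,0],0],[[0.1,-1,-1],[0,0,0],0],[[0.1,-1,-1],[0,0,0],0],[[0.1,-1,0],[0,0,0],0]]' 
python3 -m inch '[[[0.1,-1,0],[0,0,0],0.4],[[0.1,-1,0],[0,0,0],0.4],[[0.1,-1,0],[0,0,0],0.4],[[0.1,-1,0],[0,0,0],0.4],[[0.1,-1,0],[0,0,0],0.4],[[0.1,-1,0],[0,0,0],0.4],[[0.1,-1,0],[0,0,0],0.4],[[0.1,-1,0],[0,0,0],0.4],[[0.1,-1,0],[0,0,0],0.4],[[0.1,-1,0],[0,0,0],0.4]]'
python3 -m inch '[[[0.1,-1,0],[0,0,0],0.4],[[0.1,-1,0],[0,0,0],0.4],[[0.1,-1,0],[0,0,0],0.4],[[0.1,-1,0],[0,0,0],0.4],[[0.1,-1,0],[0,0,0],0.4],[[0.1,-1,0],[0,0,0],0.4],[[0.1,-1,0],[0,0,0],0.4],[[0.1,-1,0],[0,0,0],0.4],[[0.1,-1,0],[0,0,0],0.4],[[0.1,-1,0],[0,0,0],0.4]]'
python3 - <<'E'
from h import *
go((481,-421,130),3.087)
T=vision.snapshot("top");S=vision.snapshot("side")
cv2.imwrite("pics/cT.png",T["color"][:,:,::-1]);cv2.imwrite("pics/cS.png",S["color"][:,:,::-1])
a=cv2.resize(T["color"][140:215,200:360],(800,375),interpolation=0)[:,:,::-1]
b=cv2.resize(S["color"][140:245,300:400],(400,420),interpolation=0)[:,:,::-1]
cv2.imwrite("pics/c1.png",a);cv2.imwrite("pics/c2.png",b)
E
```

```text
clock: 9.1
position: [580.1, 172.6, 205.3]
orientation: [3.14, 0.005, 3.087]
ft_force: [0.8, 0.5, 0.4]
grip_width: 93.1
gripper_force: 0.0
clock: 10.35
position: [547.5, -27.0, 201.6]
orientation: [-3.142, 0.0, 3.087]
ft_force: [0.1, -0.1, -0.3]
grip_width: 56.0
gripper_force: 0.0
clock: 11.6
position: [516.5, -225.6, 201.6]
orientation: [3.142, -0.0, 3.087]
ft_force: [-0.1, 0.7, -0.2]
grip_width: 55.9
gripper_force: 0.0
t 11.6 pos [ 516.5 -225.6  201.6] rpy [ 3.142 -0.     3.087] w 55.9 F [-0.1  0.7 -0.2]
units [ 1.24 -9.85  3.58]
turn units [ 0. -0. -0.]
```

View pics/c1.png

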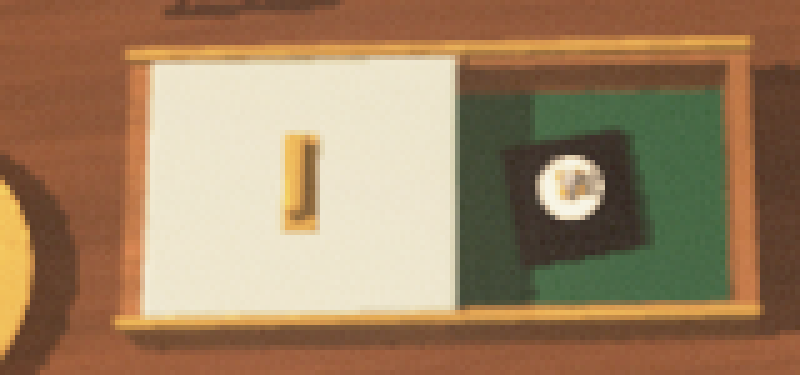

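View pics/c2.png

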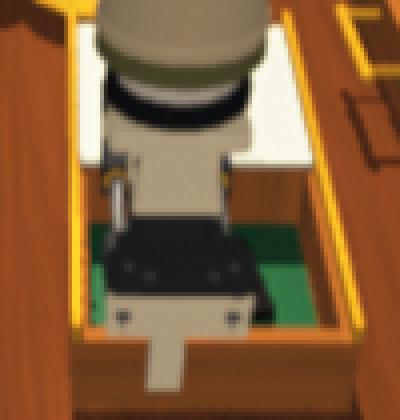

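The picture shows the pane's left edge about 16 mm from the case's left end and its right edge about 206 mm from the right end. Fully open would give 17.5 and 207.5 mm, so the door is open. The washer and stud are at top pixel (314,177.6). On to the finial.

```bash
python3 -m inch '[[[0.12,-0.97,0.2],[0,0,0],0.4],[[0.12,-0.97,0.2],[0,0,0],0.4],[[0.12,-0.97,0.2],[0,0,0],0.4],[[0.12,-0.97,0.2],[0,0,0],0.4],[[0.12,-0.97,0.3],[0,0,0],0.4],[[0.12,-0.97,0.5],[0,0,0],0.4],[[0.12,-0.97,0.5],[0,0,0],0.4],[[0.12,-0.97,0.5],[0,0,0],0.4],[[0.12,-0.97,0.5],[0,0,0],0.4],[[0.12,-0.97,0.5],[0,0,0],0.4]]'
python3 -m inch '[[[0,0,0],[0,0,0],0.4]]'
python3 - <<'E'
from h import *
go((480,-421,26),3.087)
T=vision.snapshot("top");S=vision.snapshot("side")
p=env.read_state()["position"];print(proj(T,p),proj(S,p))
bx=(296,160,332,196)
h=max(blobs(T,(0,0,190),(179,70,255),bx),key=lambda b:b[1][4]);print(h)
for b in blobs(S,(0,0,150),(179,80,255),(325,190,375,232),4): print("S",b)
a=cv2.resize(T["color"][160:250,390:490],(400,360));b=cv2.resize(S["color"][270:370,270:390],(400,333));c=cv2.resize(S["color"][180:240,310:400],(390,260),interpolation=0)
im=np.zeros((600,800,3),np.uint8);im[:333,400:]=b;im[:360,:400]=a;im[335:595,405:795]=c
cv2.imwrite("pics/d.png",im[:,:,::-1])
E
```

```text
clock: 12.95
position: [481.9, -417.9, 128.9]
orientation: [3.141, -0.0, 3.087]
ft_force: [0.3, -0.0, -0.0]
grip_width: 55.8
gripper_force: 0.0
clock: 13.08
position: [481.2, -417.7, 128.2]
orientation: [3.14, -0.002, 3.085]
ft_force: [0.3, 0.4, -0.6]
grip_width: 55.7
gripper_force: 0.0
t 13.07 pos [ 481.2 -417.7  128.2] rpy [ 3.140e+00 -2.000e-03  3.085e+00] w 55.7 F [ 0.3  0.4 -0.6]
units [ 0.04 -0.18  5.11]
turn units [ 0.002 -0.002 -0.002]
[453.19674827 189.78777655] [331.17143674 310.26871405]
(array([313.25      , 177.30208333]), array([308, 171,  13,  13,  96]))
```

View pics/d.png

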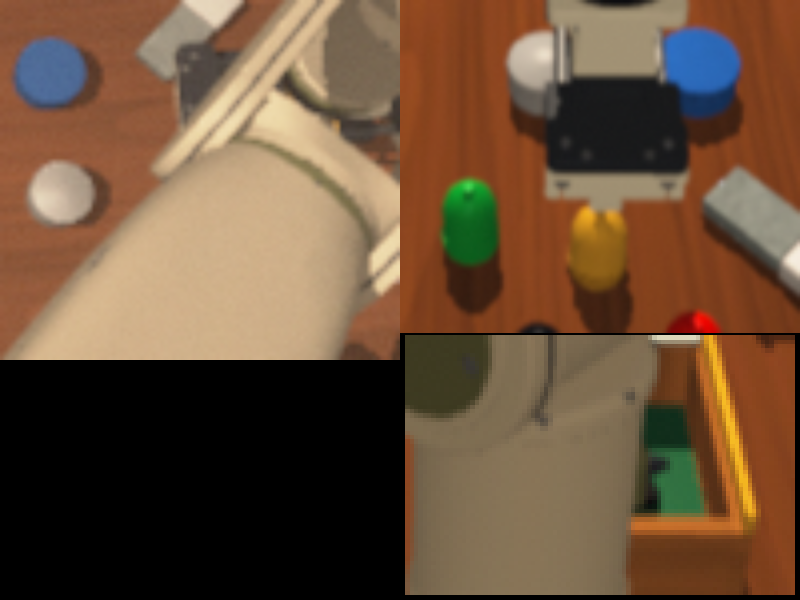

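The side view shows the finger in line with the finial, with the fingers about 10 mm clear on each side. I'll descend and grasp, and work out the stud from the earlier frame.

```bash
python3 -m inch '[[[0.05,-0.15,1],[0,0,0],0.4],[[0,0,1],[0,0,0],0.4],[[0,0,1],[0,0,0],0.4],[[0,0,1],[0,0,0],0.4],[[0,0,0.9],[0,0,0],0.4],[[0,0,0],[0,0,0],0.4],[[0,0,0],[0,0,0],1],[[0,0,0],[0,0,0],1],[[0,0,0],[0,0,0],1],[[0,0,0],[0,0,0],1]]' 55
python3 -m inch '[[[0,0,0],[0,0,0],1],[[0,0,0],[0,0,0],1],[[0,0,0],[0,0,0],1]]'
python3 - <<'E'
from h import *
np.set_printoptions(precision=1,suppress=True)
go((480,-421,26))
T=vision.snapshot("top");S=vision.snapshot("side")
b=cv2.imread("pics/b.png");h=cv2.cvtColor(b,cv2.COLOR_BGR2HSV)
m=cv2.inRange(h,(0,0,150),(179,80,255));m[:,:560]=0;m[:135]=0;m[:,640:]=0;m[185:]=0
n,l,s,c=cv2.connectedComponentsWithStats(m);print(s,c)
for p in((313.25,177.3),(314,177.6)):
    print(tri(T,p,S,(350.8,205.4)))
    for z in(30,40,50):print(plane(T,p,z))
E
```

```text
clock: 14.42
position: [481.6, -420.2, 32.9]
orientation: [-3.14, 0.001, 3.087]
ft_force: [0.6, 0.2, 4.9]
grip_width: 35.8
gripper_force: 55.0
clock: 14.8
position: [481.7, -420.2, 32.9]
orientation: [-3.14, 0.001, 3.087]
ft_force: [0.2, 1.6, 5.9]
grip_width: 35.8
gripper_force: 55.0
t 14.8 pos [ 481.7 -420.2   32.9] rpy [-3.1  0.   3.1] w 35.8 F [0.2 1.6 5.9]
units [ 0.1 -0.   0.3]
[[     0      0    800    246 196621]
 [   601    153      5      4     12]
 [   592    155     21     13    167]] [[399.3 122.5]
 [603.  154.2]
 [601.6 161.9]]
(array([587.3,  39.9,  31.6]), np.float64(2.103343954566601))
[588.9  40.   30. ]
[585.8  39.9  40. ]
[582.8  39.9  50. ]
(array([586.2,  37.3,  33.4]), np.float64(0.6968430911439039))
[587.5  37.4  30. ]
[584.5  37.3  40. ]
[581.5  37.3  50. ]
```

Finial gripped: 35.8 mm wide, with the TCP about 3 mm above its centre. The stud is near (586,38), tip height about 56. Lift and carry.

```bash
python3 -m inch '[[[0,0,-0.5],[0,0,0],1],[[0,0,-1],[0,0,0],1],[[0,0,-1],[0,0,0],1],[[0,0,-1],[0,0,0],1],[[0,0,-1],[0,0,0],1],[[-0.1,0.4,-1],[0,0,0],1],[[-0.17,0.9,-1],[0,0,0],1],[[-0.17,1,0],[0,0,0],1],[[-0.17,1,0],[0,0,0],1],[[-0.17,1,0],[0,0,0],1]]'
python3 -m inch '[[[-0.17,1,0],[0,0,0],1],[[-0.17,1,0],[0,0,0],1],[[-0.17,1,0],[0,0,0],1],[[-0.17,1,0],[0,0,0],1],[[-0.17,1,0],[0,0,0],1],[[-0.17,1,0],[0,0,0],1],[[-0.17,1,0],[0,0,0],1],[[-0.17,1,0],[0,0,0],1],[[-0.17,1,0],[0,0,0],1],[[-0.17,1,0],[0,0,0],1]]'
python3 -m inch '[[[-0.17,1,0],[0,0,0],1],[[-0.17,1,0],[0,0,0],1],[[-0.17,1,0],[0,0,0],1],[[-0.17,1,0],[0,0,0],1],[[-0.17,1,0],[0,0,0],1],[[-0.17,1,0],[0,0,0],1],[[-0.17,1,0],[0,0,0],1],[[-0.17,0.9,0],[0,0,0],1],[[0,0.6,0],[0,0,0],1],[[0,0,0],[0,0,0],1]]'
python3 - <<'E'
from h import *
np.set_printoptions(precision=1,suppress=True)
go((586.5,38,120),3.087)
T=vision.snapshot("top");S=vision.snapshot("side")
cv2.imwrite("pics/eT.png",T["color"][:,:,::-1]);cv2.imwrite("pics/eS.png",S["color"][:,:,::-1])
b=cv2.resize(S["color"][130:240,300:400],(500,550),interpolation=0);a=cv2.resize(T["color"][130:220,270:360],(300,300),interpolation=0)
im=np.zeros((550,800,3),np.uint8);im[:,:500]=b;im[:300,500:]=a
cv2.imwrite("pics/e.png",im[:,:,::-1])
E
```

```text
clock: 16.15
position: [501.1, -332.3, 160.4]
orientation: [3.14, -0.002, 3.087]
ft_force: [0.1, -0.6, -1.8]
grip_width: 35.8
gripper_force: 55.0
clock: 17.4
position: [546.5, -135.4, 161.7]
orientation: [-3.142, 0.0, 3.087]
ft_force: [-0.0, 0.8, -1.3]
grip_width: 35.6
gripper_force: 55.0
clock: 18.65
position: [582.6, 32.3, 161.6]
orientation: [-3.142, -0.0, 3.088]
ft_force: [-0.6, -0.6, -2.1]
grip_width: 35.8
gripper_force: 55.0
t 18.65 pos [582.6  32.3 161.6] rpy [-3.1 -0.   3.1] w 35.8 F [-0.6 -0.6 -2.1]
units [-0.2  0.3  2.1]
turn units [-0. -0.  0.]
```

View pics/e.png

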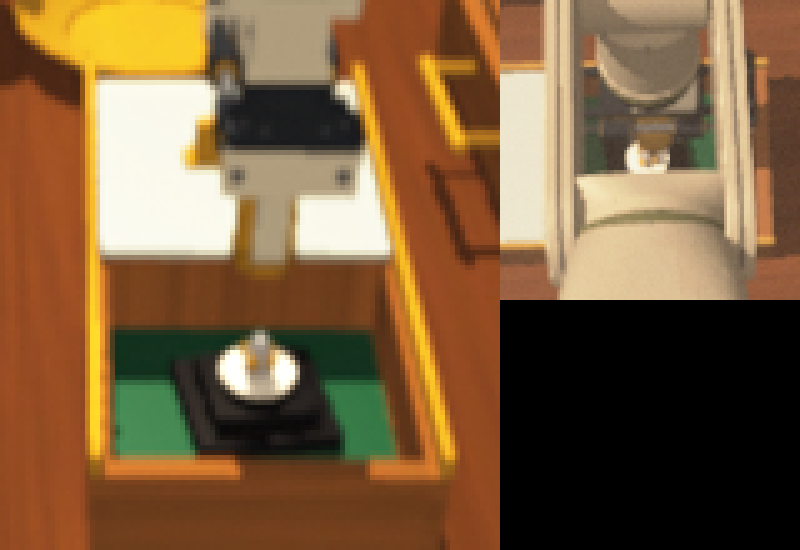

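```bash
python3 - <<'E'
from h import *
np.set_printoptions(precision=1,suppress=True)
T=vision.snapshot("top");S=vision.snapshot("side")
p=env.read_state()["position"]
print("foot pred S",[proj(S,p+[0,0,-33]),proj(S,p+[0,0,-10])])
# finial brass columns per row in S; washer ellipse in S and T
h=cv2.cvtColor(S["color"],cv2.COLOR_RGB2HSV)
m=cv2.inRange(h,(15,130,60),(34,255,255))
for r in range(172,187): x=np.where(m[r,344:364])[0]; print(r,(x.min()+344,x.max()+344) if len(x) else None)
w=cv2.inRange(h,(0,0,140),(179,70,255))
for r in range(194,214): x=np.where(w[r,338:368])[0]; print(r,(x.min()+338,x.max()+338) if len(x) else None)
for b in blobs(T,(0,0,190),(179,70,255),(300,165,330,195)): print(b)
t0=cv2.cvtColor(cv2.imread("pics/cT.png"),cv2.COLOR_BGR2HSV);m=cv2.inRange(t0,(0,0,140),(179,90,255))
for r in range(168,188): x=np.where(m[r,300:328])[0]; print("T",r,(x.min()+300,x.max()+300) if len(x) else None)
E
```

```text
foot pred S [array([352.2, 181. ]), array([352.7, 174.5])]
172 (np.int64(348), np.int64(358))
173 (np.int64(348), np.int64(358))
174 (np.int64(348), np.int64(358))
175 (np.int64(348), np.int64(358))
176 (np.int64(348), np.int64(350))
177 (np.int64(347), np.int64(350))
178 (np.int64(347), np.int64(358))
179 (np.int64(347), np.int64(358))
180 (np.int64(347), np.int64(358))
181 (np.int64(346), np.int64(358))
182 (np.int64(347), np.int64(358))
183 (np.int64(347), np.int64(358))
184 (np.int64(348), np.int64(357))
185 (np.int64(349), np.int64(356))
186 None
194 None
195 None
196 None
197 (np.int64(351), np.int64(352))
198 (np.int64(350), np.int64(353))
199 (np.int64(346), np.int64(353))
200 (np.int64(345), np.int64(352))
201 (np.int64(344), np.int64(357))
202 (np.int64(344), np.int64(358))
203 (np.int64(343), np.int64(359))
204 (np.int64(343), np.int64(359))
205 (np.int64(344), np.int64(359))
206 (np.int64(344), np.int64(358))
207 (np.int64(345), np.int64(357))
208 (np.int64(347), np.int64(356))
209 (np.int64(349), np.int64(352))
210 None
211 None
212 None
213 None
(array([312.6, 178.1]), array([308, 173,  13,   9,  58]))
(array([301.4, 188.4]), array([300, 185,   5,   7,  19]))
T 168 None
T 169 None
T 170 None
T 171 (np.int64(312), np.int64(316))
T 172 (np.int64(310), np.int64(318))
T 173 (np.int64(309), np.int64(319))
T 174 (np.int64(308), np.int64(319))
T 175 (np.int64(308), np.int64(319))
T 176 (np.int64(307), np.int64(320))
T 177 (np.int64(307), np.int64(320))
T 178 (np.int64(307), np.int64(320))
T 179 (np.int64(308), np.int64(319))
T 180 (np.int64(308), np.int64(319))
T 181 (np.int64(309), np.int64(319))
T 182 (np.int64(310), np.int64(318))
T 183 (np.int64(311), np.int64(316))
T 184 None
T 185 None
T 186 None
T 187 None
```

```bash
python3 - <<'E'
from h import *
np.set_printoptions(precision=1,suppress=True)
T=vision.snapshot("top");S=vision.snapshot("side")
P,e=tri(T,(313.5,177),S,(351,204));print(P,e,plane(S,(351,204),33),plane(T,(313.5,177),33))
print("tip pred S",proj(S,P+[0,0,24]))
go(P+[0,0,24+30+15+3],3.087)
E
```

```text
[587.   38.9  37.7] 1.2329785182066169 [587.4  44.6  33. ] [589.  39.  33.]
tip pred S [351.7 197.7]
t 18.95 pos [582.7  30.9 161.7] rpy [-3.1  0.   3.1] w 35.9 F [ 0.3  0.7 -1.3]
units [-0.2  0.4  2.6]
turn units [-0.  0. -0.]
```

```bash
python3 -m inch '[[[-0.16,0.41,0.5],[0,0,0],1],[[0,0,0.6],[0,0,0],1],[[0,0,0.6],[0,0,0],1],[[0,0,0.4],[0,0,0],1],[[0,0,0],[0,0,0],1],[[0,0,0],[0,0,0],1]]' 60
python3 - <<'E'
from h import *
np.set_printoptions(precision=1,suppress=True)
go((586.3,39,95),3.087)
S=vision.snapshot("side");p=env.read_state()["position"]
print("foot pred S",proj(S,p+[0,0,-33]))
b=cv2.resize(S["color"][160:220,315:390],(750,600),interpolation=0)
cv2.imwrite("pics/f.png",b[:,:,::-1])
E
```

```text
clock: 19.7
position: [586.6, 39.4, 120.0]
orientation: [-3.142, 0.0, 3.087]
ft_force: [0.3, 0.5, -1.0]
grip_width: 35.9
gripper_force: 60.0
t 19.7 pos [586.6  39.4 120. ] rpy [-3.1  0.   3.1] w 35.9 F [ 0.3  0.5 -1. ]
units [ 0.  -0.   1.2]
turn units [-0.  0. -0.]
foot pred S [352.2 190.8]
```

View pics/f.png

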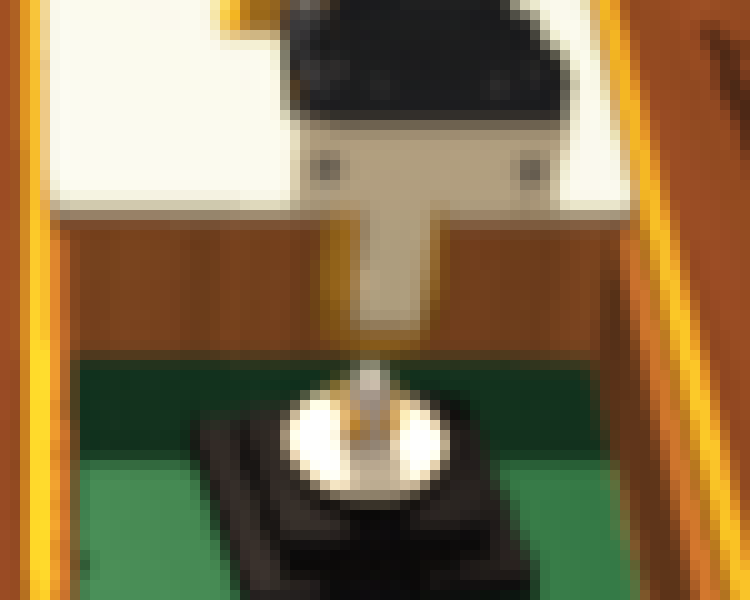

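Aligned in the side view: the finial axis is at column 380 and the stud tip at 371 in the crop, which matches the expected perspective lean. I'll descend in stages and watch the lateral force.

```bash
python3 -m inch '[[[0,0,0.5],[0,0,0],1],[[0,0,0.5],[0,0,0],1],[[0,0,0.4],[0,0,0],1],[[0,0,0],[0,0,0],1],[[0,0,0],[0,0,0],1]]'
python3 -m inch '[[[0,0,0.2],[0,0,0],1],[[0,0,0.2],[0,0,0],1],[[0,0,0],[0,0,0],1],[[0,0,0],[0,0,0],1]]'
```

```text
clock: 20.38
position: [586.4, 39.5, 91.7]
orientation: [3.142, 0.0, 3.087]
ft_force: [0.6, -0.0, -1.1]
grip_width: 35.8
gripper_force: 60.0
clock: 20.88
position: [586.7, 39.9, 84.0]
orientation: [3.141, 0.001, 3.087]
ft_force: [1.5, 4.0, -0.2]
grip_width: 35.6
gripper_force: 60.0
```

```bash
python3 -m inch '[[[-0.02,0.06,0],[0,0,0],1],[[0,0,0],[0,0,0],1],[[0,0,0],[0,0,0],1]]'
python3 -m inch '[[[0,0,0.1],[0,0,0],1],[[0,0,0.1],[0,0,0],1],[[0,0,0],[0,0,0],1],[[0,0,0],[0,0,0],1]]'
```

```text
clock: 21.25
position: [586.9, 40.6, 83.7]
orientation: [-3.141, 0.0, 3.087]
ft_force: [1.0, 1.7, 0.3]
grip_width: 35.8
gripper_force: 60.0
clock: 21.75
position: [587.7, 40.6, 81.2]
orientation: [-3.142, 0.002, 3.087]
ft_force: [-0.7, 1.5, 8.9]
grip_width: 35.7
gripper_force: 60.0
```

```bash
python3 -m inch '[[[-0.02,0.02,0.1],[0,0,0],1],[[0,0,0.1],[0,0,0],1],[[0,0,0],[0,0,0],1],[[0,0,0],[0,0,0],1]]'
python3 -m inch '[[[0,0,0.1],[0,0,0],1],[[0,0,0.1],[0,0,0],1],[[0,0,0],[0,0,0],1],[[0,0,0],[0,0,0],1]]'
```

```text
clock: 22.25
position: [586.6, 40.8, 74.4]
orientation: [-3.141, -0.001, 3.087]
ft_force: [4.8, -0.5, -10.8]
grip_width: 35.7
gripper_force: 60.0
clock: 22.75
position: [587.3, 41.0, 72.1]
orientation: [-3.141, 0.0, 3.087]
ft_force: [-2.1, -0.7, 4.9]
grip_width: 35.8
gripper_force: 60.0
```

```bash
python3 -m inch '[[[0,0,0.1],[0,0,0],1],[[0,0,0.1],[0,0,0],1],[[0,0,0],[0,0,0],1],[[0,0,0],[0,0,0],1]]'
python3 -m inch '[[[0,0,0.1],[0,0,0],1],[[0,0,0.05],[0,0,0],1],[[0,0,0],[0,0,0],1],[[0,0,0],[0,0,0],1]]'
```

```text
clock: 23.25
position: [587.6, 41.0, 68.8]
orientation: [-3.141, 0.001, 3.087]
ft_force: [-6.2, -1.1, 11.1]
grip_width: 36.0
gripper_force: 60.0
clock: 23.75
position: [587.9, 41.0, 68.6]
orientation: [-3.141, 0.001, 3.087]
ft_force: [-17.9, -1.4, 33.1]
grip_width: 35.7
gripper_force: 60.0
```

```bash
python3 -m inch '[[[0.06,0,-0.05],[0,0,0],1],[[0,0,0],[0,0,0],1],[[0,0,0],[0,0,0],1]]'
python3 - <<'E'
from h import *
np.set_printoptions(precision=1,suppress=True)
go((587,40.5,68),3.087)
S=vision.snapshot("side");p=env.read_state()["position"]
print("foot pred S",proj(S,p+[0,0,-33]))
b=cv2.resize(S["color"][160:220,315:390],(750,600),interpolation=0)
cv2.imwrite("pics/g.png",b[:,:,::-1])
E
```

```text
clock: 24.12
position: [587.6, 41.0, 68.7]
orientation: [-3.141, 0.003, 3.087]
ft_force: [-8.4, -1.4, 21.2]
grip_width: 35.7
gripper_force: 60.0
t 24.12 pos [587.6  41.   68.7] rpy [-3.1  0.   3.1] w 35.7 F [-8.4 -1.4 21.2]
units [ 0. -0.  0.]
turn units [-0.  0. -0.]
foot pred S [351.3 204. ]
```

View pics/g.png

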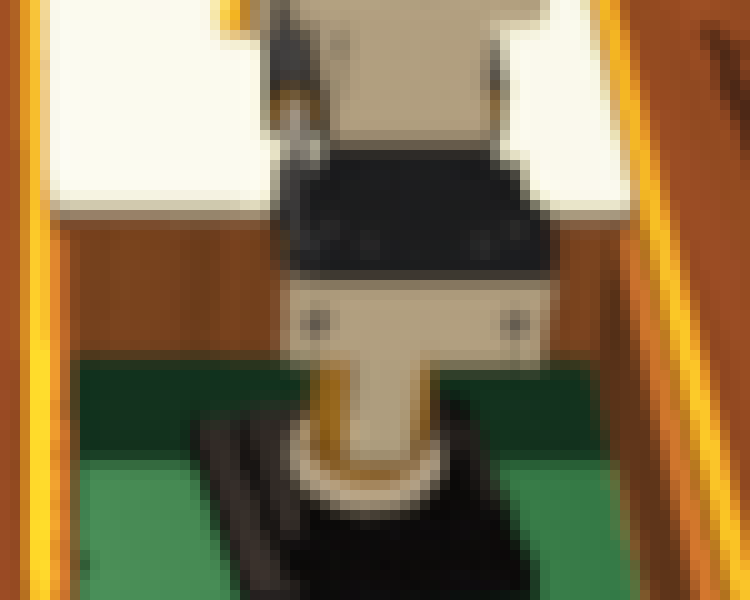

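The washer's lower edge has dropped about 1.5 px, roughly 5 mm, and the finial is seated on it. Its height changed only 0.1 mm between 21 and 33 N, so the washer is on its stop. I'll hold briefly and hand in.

```bash
python3 -m inch '[[[0.03,0,0],[0,0,0],1],[[0,0,0],[0,0,0],1],[[0,0,0],[0,0,0],1],[[0,0,0],[0,0,0],1],[[0,0,0],[0,0,0],1]]'; python3 -c "
from station import job
print(job.finish_job())"
```

```text
clock: 24.8
position: [587.5, 41.0, 68.7]
orientation: [-3.142, 0.005, 3.087]
ft_force: [-4.3, -1.0, 19.2]
grip_width: 35.7
gripper_force: 60.0
the job is handed in; nothing more can be done
None
```

The glass door is open against its stop, and the finial is clicked onto the stud and held down at about 19 N (9 N fully squashes the washer); I handed the job in at 24.8 s with the gripper still holding, and no verdict came back.

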